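# Fit the matching spigot plate to the dock and bolt it down

### The arm

A 6-joint arm with a two-finger parallel gripper is mounted at the origin on the work surface. World frame = base frame: x ahead of the robot, y to its left, z up, the work surface at z = 0. Lengths are in m, angles in rad, forces in N, time in s.
With the tool pointing down it reaches from about 0.25 to 0.775 m from the base axis. Payload 4 kg.
Tool frame: the origin (TCP) lies between the finger pads; the fingertips stand 14 mm ahead of it and the grasp point (between the pads) lies 5 mm behind it (robot.nose_length is the distance from the TCP to the fingertips, in m); z points along the fingers, y is the direction in which the jaws open and shut (so a half turn about z gives the same grasp; the last joint's range is limited). The gripper opens to 94 mm and grips with 3 to 60 N. Pads are 16 mm wide; open, the fingers measure 119 mm over their backs; the gripper's body (75 mm by 177 mm) begins 78 mm behind the grasp point.
Start: joints at [1.225, 0.087, 1.371, -0, 1.684, -0.103], TCP at [0.132, 0.534, 0.185] pointing down, gripper open.
Joint ranges: [-3.1, 3.1], [-0.76, 2.03], [0.27, 2.55], [-1.08, 4.22], [0.17, 2.65], [-2.57, 2.57]. Speed limits (rad/s): [2.79, 2.79, 3.14, 3.14, 3.14, 3.14].

### API

Orientations are given as [roll, pitch, yaw] about the fixed x, y, z axes, in that order (R = Rz(yaw) Ry(pitch) Rx(roll)).
In Python, from bench import robot, eyes, finder gives the robot as it stands.
- The arm moves only by the tool play_rows, never from a script. Its argument "rows" is a list of rows, each an object with "linear": the shift along the tool's x, y, z in cm, a list of three; "spin": the turn about the tool's z in degrees. A call has 1 to 12 rows; each row shifts and turns the commanded pose from where the row before left it, along the tool's axes as they then stand; what a row does not reach is not made up. A row lasts 1/12 s, in which the tool goes at most 41.7 mm and 7.16 degrees, less where a joint would pass 70% of its speed; a pose out of reach is approached as far as the arm can. A call with a gripper value outside its range is refused whole. "claw" is the finger opening in cm, from 0 to 9.4, set as the call begins (left out, the last holds). The fingers move at their own pace and stop on an object; the grip force is fixed at half the most. Time passes only in rows, so rows that do not move let the fingers close. It gives the time, the measured TCP pose, the force and the opening at its end, in the units of the state.
- robot.get_obs(): the state, without advancing time (a new reading comes with each control period).
- eyes.snapshot(name): name is "side" or "top" or "wrist"; returns a dict with "frame" (480x640x3 uint8, red, green, blue), "fx", "fy", "cx", "cy" (pixels), "rvec" (rotation vector, rad) and "tvec" (3), from world to camera coordinates, as OpenCV has them; the wrist camera has in their place "mount" (4x4, takes a point from camera to tool coordinates, whose origin is the TCP and whose axes are the flange's). Camera axes: x right, y down, z forward; pixel columns grow to the right and rows downward; lengths in m; the calibration is good to about 2 mm. A picture is of the moment at which its call begins: read the wrist's pose just before it. There is no depth.
- robot.close_job(): hands the job in, once; it reports no verdict.
Trained networks look in a picture, given as the dict that the camera call returned (one of the last four; its "shot" number tells which), for a name from the list of things; names that differ only in an ending like _2 or _b are one class to them, and where a whole thing is asked for, a point or a joint stands for the part that bears it (a point fixed in the world has none). Each returns a list of dicts, best first, with "conf" (0 to 1); they miss things now and then, are a little off and sometimes report something else, mostly with a low value. They report only what shows in the picture. A call takes as long as a camera call. They do not tell look-alikes from the thing itself.
- finder.silhouettes(picture, name): "pixels" (480x640 bool, what is visible of it) and "box" ([centre column, centre row, width, height] in pixels, round what is visible of it).
The state is a dict: "time": time; "joint_positions": joint angles; "qvel": joint speeds; "joint_torque": joint torques, N m; "tool_pos": TCP position; "ee_rot": TCP orientation; "wrist_force": force on the tool from outside, world axes, zero at the start; "wrist_torque": the same for the moment, N m; "width": finger opening in m.
Only numpy, scipy, OpenCV 4.12 (cv2) and the standard library are available. Lean on these libraries where they do the work, as an engineer would, in place of code of your own. Each camera call takes 0.05 s, during which the arm holds its last target. There are 200 camera calls.

### The job

Two spigot plates lie beside the projector dock: pick the one whose two holes match the dock's brass dowel pins and set it on the pins so that it lies flat on the dock. Then lock it in: slide the red-knobbed barrel bolt all the way across over the plate's edge, and turn its handle fully down into the notch. Leave the remote control, the torch, the mug and the roll of tape where they are.

Things in the scene. Friction and masses are not known exactly. Their poses are not given: they have to be found in the camera images.
- dock: Fixed dark steel dock. Base x -52 to 52, y -128 to 116, height 20 mm; origin on the desk, z up, -x = its front, towards the robot. The -y half is the seat for a plate, with two brass dowel pins; the +y half carries the barrel bolt: a 12 mm steel rod along y at x -22, 36 mm above the desk, in a grey channel whose nose bracket (y 4 to 14) is 50 mm high.
- seat (a point): Point on the dock's top face midway between the pins, dock frame (0,-70,20) mm; axes as the dock's. Pins: 10 mm diameter, 14 mm high, top 4 mm tapered to 6 mm, at y -35 and +35 mm from here (70 mm apart). A seated plate has its origin here, its y axis along the dock's y (either way round).
- plate_a: Loose aluminium plate 76 (x) by 100 (y) by 8 mm, about 0.2 kg; two 13 mm through holes 70 mm apart, at y -35 and +35 mm: it fits the pins. To grip: a square steel stud (spigot) at its centre, 20 by 20 mm, sides along the plate's x and y, from 8 to 53 mm above the underside. Origin: centre of the underside; z up.
- plate_b: The same plate and stud, but its two 13 mm holes are only 44 mm apart, at y -22 and +22 mm: it does not go over the pins. Origin: centre of the underside.
- bolt (a joint): Slide of the bolt along the dock's -y, in m. 0 = drawn back; 0.048 = against its end stop, the rod's tip 20 mm over the seated plate's edge, 2 mm above the plate. The handle faces the notch from 0.042 to 0.048. Friction about 2 N. A plate that is not seated blocks the rod.
- handle (a joint): Turn of the handle about the rod, in rad. 0 = upright; grows as the knob swings to the dock's front (-x) and down; 1.57 = level, lying in the notch (its stop). The front wall blocks it beyond about 0.3 unless it faces the notch; once down, the bolt cannot slide. Stays where it is left; about 1 N at the knob moves it.
- knob (a point): Centre of the red ball knob, 22 mm diameter, 58 mm from the rod's axis, on a 10 mm stem square to the rod. In the dock frame, mm: x = -22 - 58 sin(handle), y = 81 - 1000 bolt, z = 36 + 58 cos(handle). When down it hangs in front of the base, 36 mm above the desk.
- notch (a point): Centre of the 18 mm wide notch (yellow floor, 26 mm above the desk) in the grey front wall of the channel, at the rod's height: dock frame (-36,35,36) mm; axes as the dock's. The wall is 10 mm thick (x -41 to -31), spans y 16 to 108 and rises to 54 mm above the desk.
- tape: Black roll of tape lying flat, 100 mm outside, 76 mm inside, 25 mm high, origin centre of underside. Leave alone.
- remote: Black remote control 46 by 170 by 20 mm, origin centre of underside. Leave alone.
- torch: Black torch 28 by 120 by 28 mm lying along its y, origin centre of underside. Leave alone.
- mug: Blue mug, 80 mm wide, 95 mm high, handle at +y, origin centre of underside. Leave alone.
Not all that is in view belongs to the job. What is shaped like the plate_a but brown or orange is not meant.

How it is judged:
On the way, in this order (a step that is already met when the one before it is completed fails the run):
1. the matching plate lies flat on the dock, over both pins, with the bolt still back (horizontal distance between plate_a and seat below 0.004 m and z of plate_a in the frame of seat between -0.003 and 0.0025 m and angle between plate_a's own z axis and vertical below 0.05 rad and angle between the y axis of plate_a and the y axis of dock, either way round below 0.12 rad and value of joint bolt below 0.03 m), for 0.2 s.
2. the bolt is slid fully across over the plate, the handle not yet down (horizontal distance between plate_a and seat below 0.004 m and z of plate_a in the frame of seat between -0.003 and 0.0025 m and angle between plate_a's own z axis and vertical below 0.05 rad and angle between the y axis of plate_a and the y axis of dock, either way round below 0.12 rad and value of joint bolt above 0.041 m and value of joint handle below 1 rad), for 0.1 s.
3. the handle is turned down into the notch (horizontal distance between plate_a and seat below 0.004 m and z of plate_a in the frame of seat between -0.003 and 0.0025 m and angle between plate_a's own z axis and vertical below 0.05 rad and angle between the y axis of plate_a and the y axis of dock, either way round below 0.12 rad and value of joint bolt above 0.041 m and value of joint handle above 1.35 rad), for 0.2 s.
At the end, for the whole second after the job is handed in: The matching plate rests flat over both pins (centre within 4 mm of the seat, underside within 2.5 mm of the dock top, square to 0.12 rad), the bolt is slid across at least 41 of its 48 mm, and its handle lies in the notch, turned down at least 1.35 of 1.57 rad, at rest (all of step 3 and linear speed of plate_a below 0.01 m/s and velocity of joint handle between -0.1 and 0.1 rad/s); the robot touches nothing.
It fails at once if the tape is pushed more than 40 mm from its place (distance of tape from where it was at the start of the episode above 0.04 m).
It fails at once if the remote is pushed more than 40 mm from its place (distance of remote from where it was at the start of the episode above 0.04 m).
It fails at once if the torch is pushed more than 40 mm from its place (distance of torch from where it was at the start of the episode above 0.04 m).
It fails at once if the mug is pushed more than 40 mm from its place (distance of mug from where it was at the start of the episode above 0.04 m).
It also fails if it takes over 51 s, if anything falls off the work surface, if the arm or the gripper's body presses on something with over 40 N, if the wrist force passes 120 N, or if a joint passes its speed limit or range.

## Working session

There is one attempt and no reset: what is moved stays moved. The work goes in short steps, Python scripts to look and compute and a tool call to move; the robot and the scene stay as the last step left them, time stands still between calls to the robot, and variables do not carry over. Pictures are saved under pics/ and viewed, about 8 in all and at most 12, crops included, and the job is handed in when it is done.

Besides the shell and the picture viewer there is one more tool, called after "Request:" as name(argument=value, ...), one argument or row to a line, values as JSON. play_rows: Moves the arm, as the interface text tells. Its arguments: {"type":"object","properties":{"rows":{"type":"array"},"claw":{"type":"number"}},"required":["rows"]}

```bash
mkdir -p pics; ls
python3 - <<'E'
from bench import robot, eyes, finder
import cv2,numpy as np
o=robot.get_obs();print(o['time'],o['tool_pos'],o['ee_rot'],o['width'])
for n in ['top','side']:
    p=eyes.snapshot(n);print(n,p['fx'],p['cx'],p['cy'],p['rvec'],p['tvec'])
    cv2.imwrite(f'pics/{n}0.png',p['frame'][:,:,::-1])
    for k in ['dock','plate_a','knob','tape','remote','torch','mug']:
        for d in finder.silhouettes(p,k): print(n,k,round(d['conf'],2),np.round(d['box']))
E
```

```text
pics
0.0 [0.13205346 0.53331158 0.18329823] [-3.13939272e+00 -2.26966775e-04  2.89874470e+00] 0.09367903925507169
top 541.1455899660657 316.63417606688984 248.8876309517865 [ 2.17505437 -2.13496109  0.15371113] [0.0240929  0.51696476 1.26904506]
top dock 0.64 [321. 226. 102.  46.]
top dock 0.29 [285. 230.   6.   9.]
top plate_a 0.88 [212. 325.  34.  36.]
top plate_a 0.76 [152. 361.  40.  45.]
top plate_a 0.68 [440. 260.  51.  44.]
top plate_a 0.61 [206. 260.  48.  38.]
top knob 0.4 [286. 229.  12.  10.]
top tape 0.68 [191. 171.  42.  39.]
top remote 0.85 [287. 148.  65.  24.]
top torch 0.71 [395. 152.  49.  20.]
top mug 0.85 [485. 196.  46.  53.]
side 458.5435426636241 318.8981445516953 244.0454995323942 [ 2.03973742 -0.34549542  0.21252531] [-0.47517519  0.18286842  0.94901504]
side dock 0.81 [344. 269.  74.  85.]
side plate_a 0.8 [364. 364.  65.  52.]
side plate_a 0.75 [283. 231.  27.  26.]
side plate_a 0.63 [227. 240.  41.  28.]
side plate_a 0.56 [189. 224.  40.  25.]
side tape 0.7 [346. 213.  32.  17.]
side tape 0.24 [343. 268.  71.  83.]
side remote 0.87 [400. 248.  40.  36.]
side torch 0.71 [457. 301.  49.  38.]
side mug 0.83 [466. 358.  66.  77.]
side mug 0.74 [279. 231.  23.  26.]
```

Run:
```python
import cv2
a=cv2.imread('pics/top0.png');c=a[130:400,110:530];cv2.imwrite('pics/top0c.png',cv2.resize(c,(800,514),interpolation=cv2.INTER_CUBIC))
```

```text
(no output)
```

View pics/top0c.png

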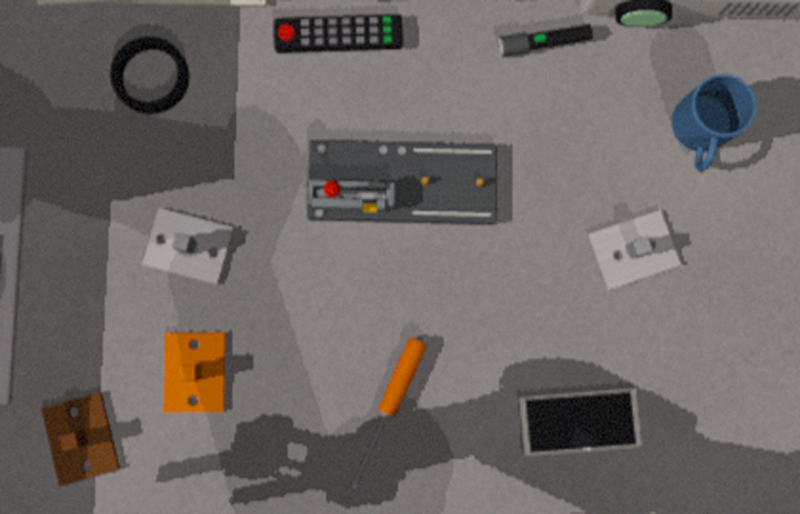

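View pics/side0.png

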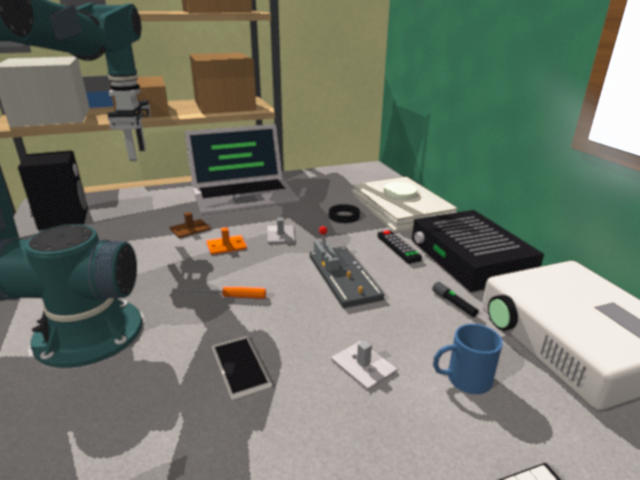

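The top view shows four plate-like things: left grey (209,259), right grey (444,260), orange (212,325) and brown (152,361). The last two are decoys. The left grey plate's hole spacing looks like about 70 mm and the right one's about 44 mm. I'll check this on metrically rectified crops.

```bash
cat > h.py <<'E'
import numpy as np, cv2
from bench import robot, eyes, finder
from scipy.spatial.transform import Rotation as Ro
def pose(p,o=None):
    """camera position and cam->world rotation"""
    if 'mount' in p:
        R=Ro.from_euler('xyz',o['ee_rot']).as_matrix();M=np.array(p['mount'])
        return R@M[:3,3]+o['tool_pos'], R@M[:3,:3]
    R=cv2.Rodrigues(np.array(p['rvec']))[0]
    return -R.T@np.array(p['tvec']), R.T
def w2p(p,P,o=None):
    c,R=pose(p,o);q=(np.atleast_2d(P)-c)@R
    return q[:,:2]/q[:,2:]*[p['fx'],p['fy']]+[p['cx'],p['cy']]
def p2w(p,uv,z,o=None):
    c,R=pose(p,o);uv=np.atleast_2d(uv)
    d=np.c_[(uv-[p['cx'],p['cy']])/[p['fx'],p['fy']],np.ones(len(uv))]@R.T
    return c+d*((z-c[2])/d[:,2])[:,None]
def rect(p,x0,y0,z,s,w,h,o=None):
    """metric top view: row down = -x, col right = -y; x0,y0 the top-left corner; s px per m"""
    W=np.array([[x0,y0,z],[x0,y0-w/s,z],[x0-h/s,y0-w/s,z],[x0-h/s,y0,z]])
    H=cv2.getPerspectiveTransform(w2p(p,W,o).astype(np.float32),np.float32([[0,0],[w,0],[w,h],[0,h]]))
    return cv2.warpPerspective(p['frame'],H,(w,h),flags=cv2.INTER_CUBIC)[:,:,::-1]
E
python3 - <<'E'
from h import *
p=eyes.snapshot('top');print(pose(p)[0])
for uv in [(209,259),(444,260),(321,226),(191,171),(287,148),(395,152)]: print(uv,p2w(p,uv,.008)[0].round(3))
L=p2w(p,(207,259),.008)[0];Rr=p2w(p,(444,260),.008)[0];D=p2w(p,(321,226),.02)[0]
cr=[rect(p,c[0]+.075,c[1]+.0875,.008,2280,399,342) for c in (L,Rr)]
cr=np.hstack(cr)
d=rect(p,D[0]+.08,D[1]+.19,.02,2100,798,340)[40:298]
cv2.imwrite('pics/r1.png',np.vstack([cr,d]));print(L,Rr,D,[p['shot']])
for k in ['plate_a','dock']:
    for s in finder.silhouettes(p,k):
        c=max(cv2.findContours(s['pixels'].astype(np.uint8),0,2)[0],key=len)[:,0].astype(float)
        w=p2w(p,c,.008 if k=='plate_a' else .02)[:,:2]
        print(k,s['conf'],cv2.minAreaRect((w*1000).astype(np.float32)))
E
```

```text
[0.3410635  0.04193783 1.32673483]
(209, 259) [0.49  0.297 0.008]
(444, 260) [ 0.499 -0.28   0.008]
(321, 226) [0.577 0.024 0.008]
(191, 171) [0.711 0.351 0.008]
(287, 148) [0.775 0.113 0.008]
(395, 152) [ 0.771 -0.16   0.008]
[0.48992192 0.30150859 0.008     ] [ 0.49851797 -0.2799338   0.008     ] [0.57524491 0.02393136 0.02      ] [3]
plate_a 0.98 ((331.6130065917969, 283.6694030761719), (97.84994506835938, 76.71726989746094), 1.0537710189819336)
plate_a 0.79 ((497.36273193359375, -274.6388854980469), (78.05415344238281, 102.99909973144531), 19.658092498779297)
plate_a 0.62 ((246.91172790527344, 421.94683837890625), (98.6143569946289, 78.0422134399414), 16.78697395324707)
plate_a 0.57 ((491.4807434082031, 299.1005859375), (101.17159271240234, 75.91473388671875), 76.04503631591797)
dock 0.64 ((577.9586181640625, 24.958038330078125), (106.98194122314453, 242.60997009277344), 0.16960477828979492)
```

View pics/r1.png

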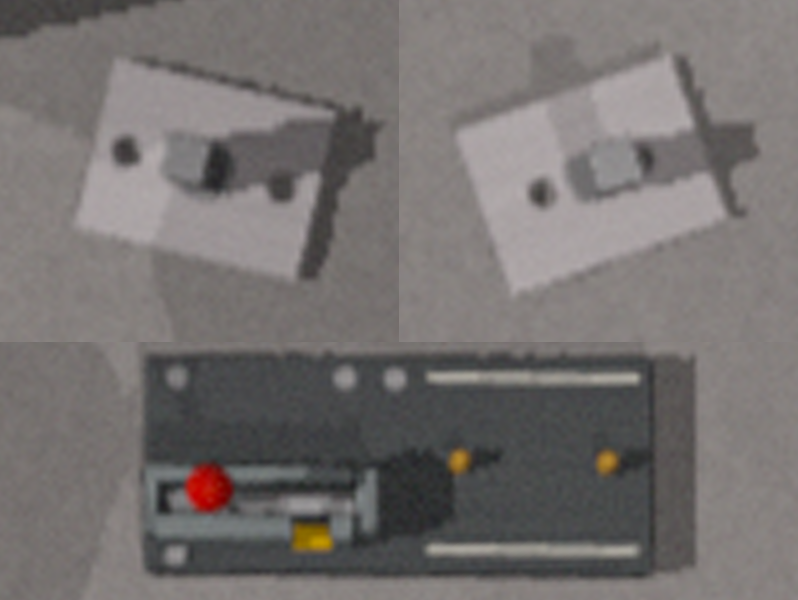

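The left grey plate's holes are at crop (125,150) and (282,188), 70.8 mm apart, so it is plate_a. The right plate's visible hole is only about 22 mm from its centre. The dock pins are at crop (459,461) and (606,462). plate_a is at about (0.491, 0.300), with its y axis at about 76.4°, and the jaws are already nearly aligned with it. I'm moving above it now.

Request:
play_rows(
  rows=[
    {"linear": [-3.37, -1.17, 0], "spin": 0},
    {"linear": [-3.37, -1.17, 0], "spin": 0},
    {"linear": [-3.37, -1.17, 0], "spin": 0},
    {"linear": [-3.37, -1.17, 0], "spin": 0},
    {"linear": [-3.37, -1.17, 0], "spin": 0},
    {"linear": [-3.37, -1.17, 0], "spin": 0},
    {"linear": [-3.37, -1.17, 0], "spin": 0},
    {"linear": [-3.37, -1.17, 0], "spin": 0},
    {"linear": [-3.37, -1.17, 0], "spin": 0},
    {"linear": [-3.37, -1.17, 0], "spin": 0},
    {"linear": [-3.37, -1.17, 0], "spin": 0},
    {"linear": [-3.37, -1.17, 0], "spin": 0},
  ],
  claw=7,
)

```text
time: 1.95
tool_pos: [0.4924, 0.2992, 0.1846]
ee_rot: [3.141, 0.0, 2.899]
wrist_force: [0.0, 0.6, 1.2]
width: 0.0698
```

Request:
play_rows(
  rows=[
    {"linear": [0, 0, 0], "spin": 0},
    {"linear": [0, 0, 0], "spin": 0},
    {"linear": [0, 0, 0], "spin": 0},
  ],
)

```text
time: 2.2
tool_pos: [0.4906, 0.3006, 0.1843]
ee_rot: [3.141, -0.001, 2.899]
wrist_force: [-0.2, 0.1, 0.7]
width: 0.0699
```

```bash
cat >> h.py <<'E'
def go(o,P,yaw=None):
    """cm along tool x,y,z and degrees spin to reach TCP P"""
    R=Ro.from_euler('xyz',o['ee_rot']).as_matrix()
    d=R.T@(np.array(P)-o['tool_pos'])*100
    s=None if yaw is None else round(-np.degrees((yaw-o['ee_rot'][2]+np.pi)%(2*np.pi)-np.pi),2)
    return d.round(2),s
E
python3 - <<'E'
from h import *
o=robot.get_obs();print(o['time'],o['tool_pos'],o['ee_rot'],o['width'],o['wrist_force'])
p=eyes.snapshot('wrist');print(pose(p,o)[0],p['fx'])
print(go(o,[.491,.300,.183],np.radians(166.4)))
cv2.imwrite('pics/w1.png',rect(p,.491+.08,.30+.1,.008,3500,700,560,o))
cv2.imwrite('pics/w1raw.png',p['frame'][:,:,::-1])
for s in finder.silhouettes(p,'plate_a'):
    print(s['conf'],s['box'])
    c=max(cv2.findContours(s['pixels'].astype(np.uint8),0,2)[0],key=len)[:,0].astype(float)
    w=p2w(p,c,.008,o)[:,:2]
    print(cv2.minAreaRect((w*1000).astype(np.float32)))
E
```

```text
2.2 [0.49062271 0.30058761 0.18430367] [ 3.14139265e+00 -1.00813619e-03  2.89855851e+00] 0.06994553030996314 [-0.17865508  0.07363739  0.71155904]
[0.42300563 0.3174293  0.38507251] 346.7369272050493
(array([-0.05, -0.05,  0.13]), np.float64(-0.32))
0.66 [381.6, 5.0, 14.0, 10.1]
((302.0173645019531, 407.27008056640625), (15.302044868469238, 5.911228656768799), 76.11465454101562)
0.64 [262.9, 64.7, 103.6, 125.1]
((330.65771484375, 286.3084716796875), (101.86524963378906, 75.8389663696289), 1.8071650266647339)
0.62 [320.5, 218.1, 92.7, 71.9]
((490.5373229980469, 301.2162170410156), (100.05908203125, 76.16217041015625), 76.18106842041016)
```

View pics/w1.png

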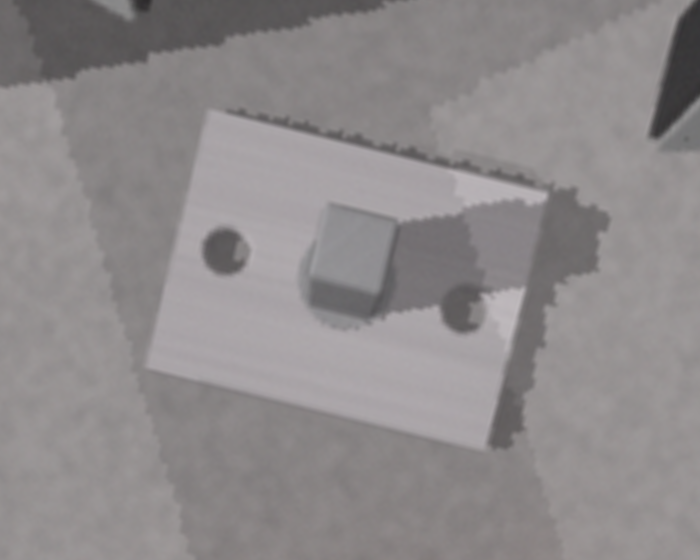

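The wrist view confirms it: the holes at (226,250) and (463,308) are 69.7 mm apart, the centre is (0.4913, 0.3016) and the axis is at 76.2°. I'm descending and gripping the stud.

Request:
play_rows(
  rows=[
    {"linear": [-0.05, 0.1, 3], "spin": 0},
    {"linear": [0, 0, 3], "spin": 0},
    {"linear": [0, 0, 3], "spin": 0},
    {"linear": [0, 0, 2.5], "spin": 0},
    {"linear": [0, 0, 2], "spin": 0},
    {"linear": [0, 0, 1.3], "spin": 0},
    {"linear": [0, 0, 0], "spin": 0},
    {"linear": [0, 0, 0], "spin": 0},
  ],
)

```text
time: 2.97
tool_pos: [0.4904, 0.302, 0.0363]
ee_rot: [-3.141, -0.001, 2.901]
wrist_force: [0.6, 0.5, 0.0]
width: 0.0705
```

Request:
play_rows(
  rows=[
    {"linear": [0, 0, 0], "spin": 0},
    {"linear": [0, 0, 0], "spin": 0},
    {"linear": [0, 0, 0], "spin": 0},
    {"linear": [0, 0, 0], "spin": 0},
    {"linear": [0, 0, 0], "spin": 0},
    {"linear": [0, 0, 0], "spin": 0},
    {"linear": [0, 0, 0], "spin": 0},
    {"linear": [0, 0, 0], "spin": 0},
  ],
  claw=0,
)

```text
time: 3.63
tool_pos: [0.4918, 0.3012, 0.0365]
ee_rot: [3.142, -0.0, 2.899]
wrist_force: [-0.6, -0.3, -0.5]
width: 0.0199
```

Request:
play_rows(
  rows=[
    {"linear": [0, 0, -2], "spin": 0},
    {"linear": [0, 0, -3], "spin": -2.78},
    {"linear": [0, 0, -3], "spin": -2.78},
    {"linear": [0, 0, -3], "spin": -2.78},
    {"linear": [0, 0, -3], "spin": -2.78},
    {"linear": [0, 0, -2.5], "spin": -2.78},
    {"linear": [-0.9, -3.3, 0], "spin": 0},
    {"linear": [-0.9, -3.3, 0], "spin": 0},
    {"linear": [-0.9, -3.3, 0], "spin": 0},
    {"linear": [-0.9, -3.3, 0], "spin": 0},
    {"linear": [-0.9, -3.3, 0], "spin": 0},
    {"linear": [-0.9, -3.3, 0], "spin": 0},
  ],
)

```text
time: 4.63
tool_pos: [0.5459, 0.1016, 0.2015]
ee_rot: [3.141, 0.0, 3.142]
wrist_force: [0.1, 0.1, 0.5]
width: 0.0003
```

Request:
play_rows(
  rows=[
    {"linear": [-0.9, -3.3, 0], "spin": 0},
    {"linear": [-0.9, -3.3, 0], "spin": 0},
    {"linear": [-0.9, -3.3, 0], "spin": 0},
    {"linear": [-0.9, -3.3, 0], "spin": 0},
    {"linear": [-0.9, -3.3, 0], "spin": 0},
    {"linear": [-0.9, -3.3, 0], "spin": 0},
    {"linear": [-0.9, -3.3, 1.5], "spin": 0},
    {"linear": [-0.9, -3.3, 3], "spin": 0},
    {"linear": [0, 0, 2.5], "spin": 0},
    {"linear": [0, 0, 0], "spin": 0},
    {"linear": [0, 0, 0], "spin": 0},
    {"linear": [0, 0, 0], "spin": 0},
  ],
)

```text
time: 5.63
tool_pos: [0.6175, -0.1574, 0.1356]
ee_rot: [-3.141, 0.002, -3.141]
wrist_force: [0.1, -0.3, 1.7]
width: 0.0003
```

Run:
```python
from h import *
o=robot.get_obs();print(o['time'],o['tool_pos'],o['ee_rot'],o['width'],o['wrist_force'])
p=eyes.snapshot('wrist')
cv2.imwrite('pics/w2.png',p['frame'][:,:,::-1])
```

```text
5.6333 [ 0.61746439 -0.15742552  0.13556297] [-3.14142613e+00  1.73344329e-03 -3.14092312e+00] 0.00025394569839114753 [ 0.06379536 -0.29632096  1.67145072]
```

View pics/w2.png

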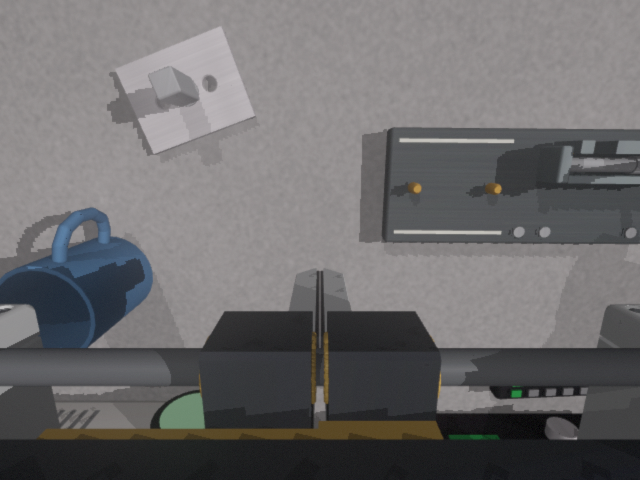

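The jaws are empty (0.3 mm), so the plate slipped out during the lift. The view also shows the pins at (415,188) and (493,188). I'll measure the pins and find where the plate went.

Run:
```python
from h import *
o=robot.get_obs()
p=eyes.snapshot('wrist')
f=cv2.cvtColor(p['frame'],cv2.COLOR_RGB2HSV)
m=((f[:,:,0]>10)&(f[:,:,0]<30)&(f[:,:,1]>130)&(f[:,:,2]>60)).astype(np.uint8)
n,l,st,ce=cv2.connectedComponentsWithStats(m)
P=[]
for i in range(1,n):
    if st[i,4]>20 and ce[i,1]<230 and 380<ce[i,0]<530: print(st[i],ce[i],p2w(p,ce[i],.028,o)); P.append(p2w(p,ce[i],.028,o)[0])
print(np.mean(P,0))
t=eyes.snapshot('top')
cv2.imwrite('pics/t2.png',rect(t,.70,.42,.008,1400,700,560))
for s in finder.silhouettes(t,'plate_a'):
    c=max(cv2.findContours(s['pixels'].astype(np.uint8),0,2)[0],key=len)[:,0].astype(float)
    print(s['conf'],cv2.minAreaRect((p2w(t,c,.008)[:,:2]*1000).astype(np.float32)))
```

```text
[411 183  10   9  69] [415.95652174 186.76811594] [[ 0.57775721 -0.07191625  0.028     ]]
[486 183  15  10 101] [494.11881188 186.97029703] [[ 0.57782191 -0.00270804  0.028     ]]
[ 0.57778956 -0.03731214  0.028     ]
0.89 ((497.5804138183594, -279.0284423828125), (75.96475982666016, 96.68011474609375), 19.325937271118164)
0.69 ((246.05845642089844, 423.69696044921875), (101.67398071289062, 80.04054260253906), 17.236909866333008)
0.68 ((491.0248718261719, 298.41619873046875), (103.408935546875, 79.6567611694336), 77.37118530273438)
```

View pics/t2.png

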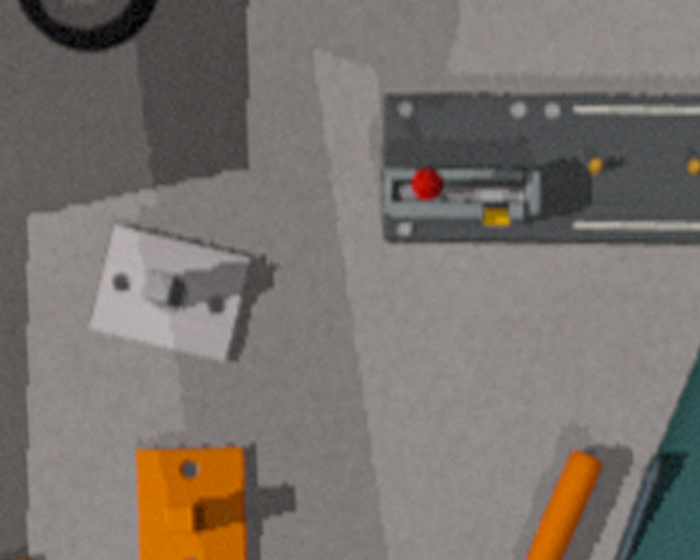

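The plate is still at its original spot: holes at (122,282) and (217,304), about (0.491, 0.300), 77°. The lift probably began before the grip force had built up. I'm going back to grip lower, wait longer and lift gently.

Request:
play_rows(
  rows=[
    {"linear": [0, 0, -3], "spin": 0},
    {"linear": [0, 3.2, -2], "spin": 0},
    {"linear": [0.9, 3.3, -2], "spin": 0},
    {"linear": [0.9, 3.3, 0], "spin": 0},
    {"linear": [0.9, 3.3, 0], "spin": 0},
    {"linear": [0.9, 3.3, 0], "spin": 0},
    {"linear": [0.9, 3.3, 0], "spin": 0},
    {"linear": [0.9, 3.3, 0], "spin": 0},
    {"linear": [0.9, 3.3, 0], "spin": 0},
    {"linear": [0.9, 3.3, 0], "spin": 0},
    {"linear": [0.9, 3.3, 0], "spin": 0},
    {"linear": [0.9, 3.3, 0], "spin": 0},
  ],
  claw=7,
)

```text
time: 6.83
tool_pos: [0.5264, 0.2062, 0.2058]
ee_rot: [3.141, 0.003, -3.141]
wrist_force: [0.3, 0.1, 0.3]
width: 0.0695
```

Request:
play_rows(
  rows=[
    {"linear": [1.0, 3.3, 0], "spin": 0},
    {"linear": [1.25, 3.0, 0], "spin": 0},
    {"linear": [1.4, 0, 0], "spin": 3.4},
    {"linear": [0, 0, 2.5], "spin": 3.4},
    {"linear": [0, 0, 2.5], "spin": 3.4},
    {"linear": [0, 0, 2.5], "spin": 3.4},
    {"linear": [0, 0, 0], "spin": 0},
    {"linear": [0, 0, 0], "spin": 0},
  ],
)

```text
time: 7.5
tool_pos: [0.4896, 0.2671, 0.1288]
ee_rot: [-3.141, -0.001, 2.906]
wrist_force: [-0.2, 0.2, 0.9]
width: 0.0702
```

Run:
```python
from h import *
o=robot.get_obs();print(o['time'],o['tool_pos'],o['ee_rot'],o['width'])
p=eyes.snapshot('wrist')
cr=rect(p,.571,.40,.008,3500,700,560,o)
cv2.imwrite('pics/w3.png',cr)
for s in finder.silhouettes(p,'plate_a'):
    c=max(cv2.findContours(s['pixels'].astype(np.uint8),0,2)[0],key=len)[:,0].astype(float)
    print(s['conf'],cv2.minAreaRect((p2w(p,c,.008,o)[:,:2]*1000).astype(np.float32)))
g=cv2.cvtColor(p['frame'],cv2.COLOR_RGB2GRAY);g=cr[:,:,1]
H=[]
for q in [(226,250),(463,308)]:
    x,y=q;w=g[y-45:y+45,x-45:x+45];r=cv2.HoughCircles(cv2.GaussianBlur(w,(7,7),0),cv2.HOUGH_GRADIENT,1,50,param1=60,param2=10,minRadius=17,maxRadius=28)
    if r is not None: h=r[0,0]; H.append((.571-(y-45+h[1])/3500,.40-(x-45+h[0])/3500)); print(h,H[-1])
if len(H)==2:
    H=np.array(H);d=H[0]-H[1];c=H.mean(0);print(c,np.hypot(*d),np.degrees(np.arctan2(d[1],d[0])),go(o,[*c,.03]))
```

```text
7.5 [0.48956442 0.26710241 0.12882832] [-3.14060702e+00 -1.40129296e-03  2.90634140e+00] 0.07023719896751807
0.95 ((334.4534912109375, 286.0090026855469), (94.18241119384766, 76.7917251586914), 1.7471137046813965)
0.69 ((490.8214111328125, 301.3717956542969), (99.83622741699219, 76.57704162597656), 75.85279846191406)
[45.5 47.5 23.2] (np.float32(0.49885714), np.float32(0.33528572))
[45.5 47.5 22.8] (np.float32(0.48228568), np.float32(0.26757145))
[0.4905714 0.3014286] 0.06971253 76.24849 (array([0.69, 3.37, 9.88]), None)
```

The plate hasn't moved: centre (0.4906, 0.3014), 76.2°. I'm descending to it.

Request:
play_rows(
  rows=[
    {"linear": [0.35, 1.7, 0], "spin": 0},
    {"linear": [0.34, 1.67, 0], "spin": 0},
    {"linear": [0, 0, 2.5], "spin": 0},
    {"linear": [0, 0, 2.5], "spin": 0},
    {"linear": [0, 0, 2.5], "spin": 0},
    {"linear": [0, 0, 1.5], "spin": 0},
    {"linear": [0, 0, 0.8], "spin": 0},
    {"linear": [0, 0, 0], "spin": 0},
    {"linear": [0, 0, 0], "spin": 0},
  ],
)

```text
time: 8.35
tool_pos: [0.493, 0.3019, 0.0329]
ee_rot: [3.14, 0.002, 2.904]
wrist_force: [-0.4, 0.2, 0.4]
width: 0.0697
```

Request:
play_rows(
  rows=[
    {"linear": [0, 0, 0], "spin": 0},
    {"linear": [0, 0, 0], "spin": 0},
    {"linear": [0, 0, 0], "spin": 0},
    {"linear": [0, 0, 0], "spin": 0},
    {"linear": [0, 0, 0], "spin": 0},
    {"linear": [0, 0, 0], "spin": 0},
    {"linear": [0, 0, 0], "spin": 0},
    {"linear": [0, 0, 0], "spin": 0},
    {"linear": [0, 0, 0], "spin": 0},
    {"linear": [0, 0, 0], "spin": 0},
    {"linear": [0, 0, 0], "spin": 0},
    {"linear": [0, 0, 0], "spin": 0},
  ],
  claw=0,
)

```text
time: 9.35
tool_pos: [0.4916, 0.3012, 0.031]
ee_rot: [-3.141, -0.0, 2.904]
wrist_force: [-0.9, -1.3, 0.8]
width: 0.0182
```

Request:
play_rows(
  rows=[
    {"linear": [0, 0, -0.3], "spin": 0},
    {"linear": [0, 0, -0.5], "spin": 0},
    {"linear": [0, 0, -0.7], "spin": 0},
    {"linear": [0, 0, -0.7], "spin": 0},
    {"linear": [0, 0, 0], "spin": 0},
    {"linear": [0, 0, 0], "spin": 0},
  ],
)

```text
time: 9.85
tool_pos: [0.4924, 0.3018, 0.0542]
ee_rot: [3.14, 0.002, 2.904]
wrist_force: [0.1, -0.3, -2.8]
width: 0.018
```

Now it's held: width 18 mm and −2.8 N at the wrist. I'm lifting, squaring it to the dock and carrying it high over the bolt.

Request:
play_rows(
  rows=[
    {"linear": [0, 0, -0.8], "spin": -0.5},
    {"linear": [0, 0, -1.3], "spin": -1.4},
    {"linear": [0, 0, -1.7], "spin": -2},
    {"linear": [0, 0, -2], "spin": -2},
    {"linear": [0, 0, -2], "spin": -2},
    {"linear": [0, 0, -2], "spin": -2},
    {"linear": [0, 0, -2], "spin": -2},
    {"linear": [0, 0, -1.7], "spin": -1.2},
    {"linear": [0, 0, -1], "spin": -0.5},
    {"linear": [-0.1, -0.7, 0], "spin": 0},
    {"linear": [-0.3, -1.3, 0], "spin": 0},
    {"linear": [-0.5, -2, 0], "spin": 0},
  ],
)

```text
time: 10.85
tool_pos: [0.4998, 0.2609, 0.1963]
ee_rot: [-3.141, -0.003, -3.14]
wrist_force: [0.2, -0.0, -2.4]
width: 0.0182
```

Request:
play_rows(
  rows=[
    {"linear": [-0.6, -2.5, 0], "spin": 0},
    {"linear": [-0.6, -2.5, 0], "spin": 0},
    {"linear": [-0.6, -2.5, 0], "spin": 0},
    {"linear": [-0.6, -2.5, 0], "spin": 0},
    {"linear": [-0.6, -2.5, 0], "spin": 0},
    {"linear": [-0.6, -2.5, 0], "spin": 0},
    {"linear": [-0.6, -2.5, 0], "spin": 0},
    {"linear": [-0.6, -2.5, 0], "spin": 0},
    {"linear": [-0.6, -2.5, 0], "spin": 0},
    {"linear": [-0.6, -2.5, 0], "spin": 0},
    {"linear": [-0.6, -2.5, 0], "spin": 0},
    {"linear": [-0.6, -2.5, 0], "spin": 0},
  ],
)

```text
time: 11.85
tool_pos: [0.5713, -0.0411, 0.1956]
ee_rot: [3.141, -0.004, 3.14]
wrist_force: [0.6, 0.8, -1.8]
width: 0.018
```

Request:
play_rows(
  rows=[
    {"linear": [-0.6, -2.5, 0], "spin": 0},
    {"linear": [-0.6, -2.5, 0], "spin": 0},
    {"linear": [-0.6, -2.5, 0], "spin": 0},
    {"linear": [-0.4, -2, 0.5], "spin": 0},
    {"linear": [-0.3, -1.3, 1], "spin": 0},
    {"linear": [-0.1, -0.7, 1.5], "spin": 0},
    {"linear": [0, 0, 2], "spin": 0},
    {"linear": [0, 0, 1.5], "spin": 0},
    {"linear": [0, 0, 1], "spin": 0},
    {"linear": [0, 0, 0], "spin": 0},
    {"linear": [0, 0, 0], "spin": 0},
    {"linear": [0, 0, 0], "spin": 0},
  ],
)

```text
time: 12.85
tool_pos: [0.5989, -0.1537, 0.1238]
ee_rot: [-3.141, 0.001, -3.142]
wrist_force: [0.1, -0.7, -2.6]
width: 0.0182
```

Run:
```python
from h import *
o=robot.get_obs();print(o['time'],o['tool_pos'],o['ee_rot'],o['width'],o['wrist_force'])
p=eyes.snapshot('wrist')
cv2.imwrite('pics/w4.png',p['frame'][:,:,::-1])
```

```text
12.85 [ 0.59893898 -0.15370146  0.12375672] [-3.14124296e+00  1.17236480e-03 -3.14157506e+00] 0.018181209912001877 [ 0.10815044 -0.68222996 -2.61021658]
```

View pics/w4.png

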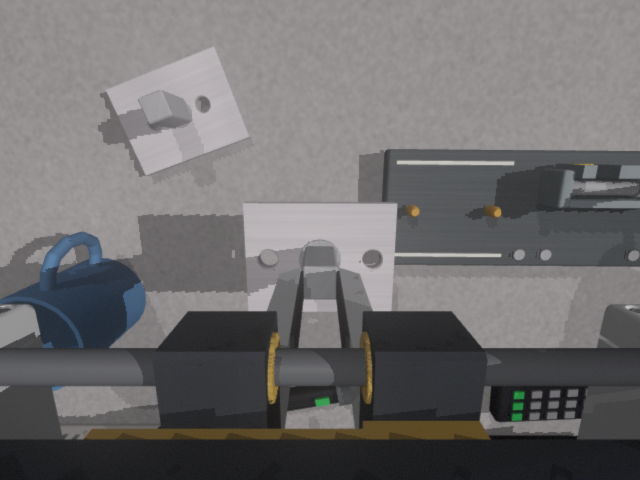

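The plate is held square, with holes at (269,258) and (372,258), and the pins are at (412,211) and (493,212). I'll measure both in the same picture.

```bash
cat > m.py <<'E'
from h import *
def pins(p,o,lo=380,hi=530,z=.028):
    f=cv2.cvtColor(p['frame'],cv2.COLOR_RGB2HSV)
    m=((f[:,:,0]>10)&(f[:,:,0]<30)&(f[:,:,1]>110)&(f[:,:,2]>40)).astype(np.uint8)
    n,l,st,ce=cv2.connectedComponentsWithStats(m)
    for i in range(1,n):
        if st[i,4]>20 and 180<ce[i,1]<240 and lo<ce[i,0]<hi: print('pin',st[i],ce[i].round(1),p2w(p,ce[i],z,o)[0].round(4))
E
python3 - <<'E'
from m import *
o=robot.get_obs();p=eyes.snapshot('wrist');pins(p,o)
z=o['tool_pos'][2]-.031+.008
H=[]
g=cv2.resize(p['frame'][:,:,1],None,fx=4,fy=4,interpolation=cv2.INTER_CUBIC)
for u,v in [(269,258),(372,258)]:
    w=g[4*(v-16):4*(v+16),4*(u-16):4*(u+16)]
    r=cv2.HoughCircles(cv2.GaussianBlur(w,(9,9),0),cv2.HOUGH_GRADIENT,1,60,param1=40,param2=8,minRadius=28,maxRadius=48)[0,0]
    q=np.array([u-16+r[0]/4,v-16+r[1]/4]);H.append(p2w(p,q,z,o)[0]);print(q,r[2]/4,H[-1])
H=np.array(H);print(np.linalg.norm(H[0]-H[1]),H.mean(0)-o['tool_pos'],np.diff(H,axis=0))
# plate outline check
a=p['frame'][190:320,380:540,::-1];cv2.imwrite('pics/w5.png',cv2.resize(a,(800,650)[:2],interpolation=cv2.INTER_CUBIC)[:600])
for P in ([.5778,-.0023,.034],[.5778,-.0723,.034],[.5778,-.0023,.02],[.5778,-.0723,.02]): print(P,w2p(p,P,o).round(1))
E
```

```text
pin [408 205  11  11  92] [413.4 209.8] [ 0.5776 -0.0724  0.028 ]
pin [485 205  16  12 149] [492.8 210.4] [ 0.5781 -0.0038  0.028 ]
[267.875 258.375] 9.675 [ 0.59868855 -0.18841808  0.10137351]
[371.625 258.875] 9.15 [ 0.59900017 -0.11844713  0.10137351]
0.0699716497554297 [-0.0004547   0.00034731 -0.023     ] [[0.00031162 0.06997096 0.        ]]
[0.5778, -0.0023, 0.034] [[498.  211.3]]
[0.5778, -0.0723, 0.034] [[415.4 211.2]]
[0.5778, -0.0023, 0.02] [[490.1 208.6]]
[0.5778, -0.0723, 0.02] [[411.2 208.6]]
```

View pics/w5.png

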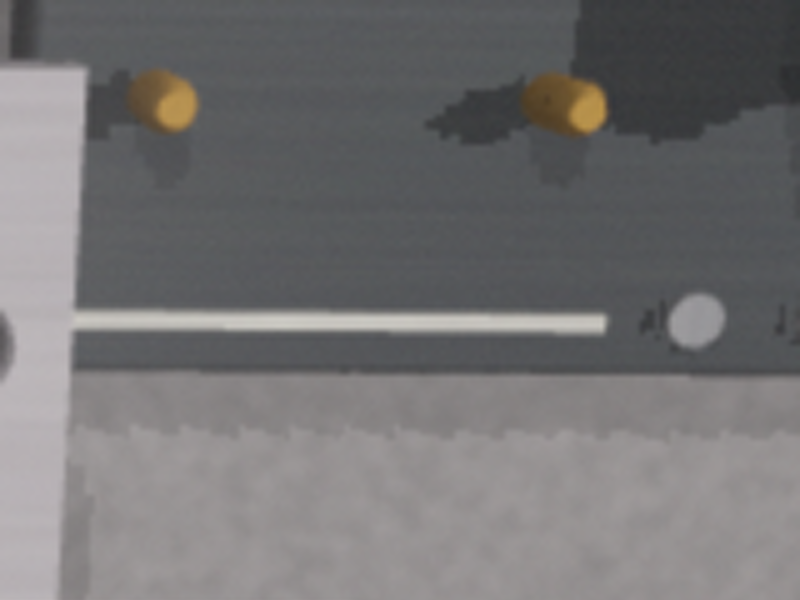

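The pin tips match a seat at (0.5778, −0.0375), yaw about 0, to within 0.4 px. The plate's centre is 0.5 mm from the TCP, so the TCP target is (0.578, −0.038). I'm moving to hover there.

Request:
play_rows(
  rows=[
    {"linear": [0.2, 0.8, 0], "spin": 0},
    {"linear": [0.3, 1.7, 0], "spin": 0},
    {"linear": [0.4, 2.2, 0], "spin": 0},
    {"linear": [0.4, 2.4, 0], "spin": 0},
    {"linear": [0.4, 2.2, 0], "spin": 0},
    {"linear": [0.2, 1.5, 0.5], "spin": 0},
    {"linear": [0.17, 0.8, 1], "spin": 0},
    {"linear": [0, 0, 1.5], "spin": 0},
    {"linear": [0, 0, 1], "spin": 0},
    {"linear": [0, 0, 0.5], "spin": 0},
    {"linear": [0, 0, 0], "spin": 0},
    {"linear": [0, 0, 0], "spin": 0},
  ],
)

```text
time: 13.95
tool_pos: [0.5778, -0.0381, 0.0775]
ee_rot: [3.141, -0.001, 3.141]
wrist_force: [0.1, -0.4, -2.6]
width: 0.0181
```

Run:
```python
from h import *
for _ in range(3):
    o=robot.get_obs();print(o['time'],o['tool_pos'],o['ee_rot'],o['width'],o['wrist_force'],go(o,[.5782,-.0377,.060],np.pi)); p=eyes.snapshot('wrist')
cv2.imwrite('pics/w6.png',cv2.resize(p['frame'][180:300,220:440,::-1],(800,436),interpolation=cv2.INTER_CUBIC))
```

```text
13.95 [ 0.57778231 -0.03807796  0.0774539 ] [ 3.14148448e+00 -9.28649076e-04  3.14059361e+00] 0.018054101353296957 [ 0.055081   -0.35276305 -2.60315512] (array([-0.04,  0.04,  1.75]), np.float64(-0.06))
14.0 [ 0.57828884 -0.03816843  0.07826466] [-3.14151865e+00  5.47900744e-04  3.14056126e+00] 0.017655397210856516 [ 0.97702556 -0.24530397 -2.09936377] (array([0.01, 0.05, 1.83]), np.float64(-0.06))
14.05 [ 0.57858731 -0.03822721  0.07868257] [-3.14140697e+00  1.38348229e-03  3.14053380e+00] 0.017964747199436137 [-0.42811534 -0.77186186 -1.52059943] (array([0.04, 0.05, 1.87]), np.float64(-0.06))
```

View pics/w6.png

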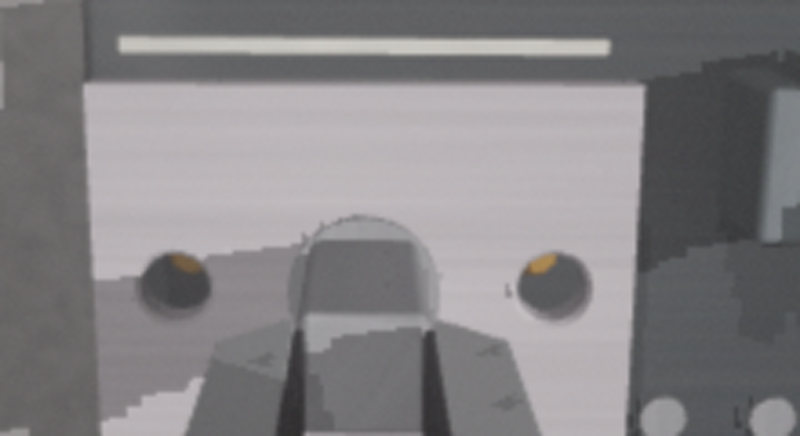

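The pins show through both holes, at (185,263) and (542,263), symmetric, so y is centred. I'm descending slowly.

Request:
play_rows(
  rows=[
    {"linear": [0, 0.05, 0.5], "spin": 0},
    {"linear": [0, 0, 0.5], "spin": 0},
    {"linear": [0, 0, 0.3], "spin": 0},
    {"linear": [0, 0, 0.3], "spin": 0},
    {"linear": [0, 0, 0.2], "spin": 0},
    {"linear": [0, 0, 0], "spin": 0},
  ],
)

```text
time: 14.6
tool_pos: [0.5775, -0.0371, 0.0592]
ee_rot: [3.141, -0.001, 3.141]
wrist_force: [0.2, -0.3, -2.9]
width: 0.018
```

Request:
play_rows(
  rows=[
    {"linear": [0, 0, 0.2], "spin": 0},
    {"linear": [0, 0, 0.2], "spin": 0},
    {"linear": [0, 0, 0.2], "spin": 0},
    {"linear": [0, 0, 0], "spin": 0},
  ],
)

```text
time: 14.93
tool_pos: [0.5777, -0.0371, 0.0535]
ee_rot: [3.141, -0.001, 3.141]
wrist_force: [-0.0, -0.2, -2.1]
width: 0.0174
```

No contact yet, and the underside is at about 0.022, below the pin tops, so the pins are inside the holes. I'm going down the last 2 mm and releasing.

Request:
play_rows(
  rows=[
    {"linear": [0, 0, 0.1], "spin": 0},
    {"linear": [0, 0, 0.1], "spin": 0},
    {"linear": [0, 0, 0.05], "spin": 0},
    {"linear": [0, 0, 0], "spin": 0},
    {"linear": [0, 0, 0], "spin": 0},
  ],
)

```text
time: 15.35
tool_pos: [0.5779, -0.0371, 0.0515]
ee_rot: [3.142, 0.0, 3.141]
wrist_force: [-0.7, 0.3, -1.8]
width: 0.0178
```

Request:
play_rows(
  rows=[
    {"linear": [0, 0, 0], "spin": 0},
    {"linear": [0, 0, 0], "spin": 0},
    {"linear": [0, 0, 0], "spin": 0},
    {"linear": [0, 0, 0], "spin": 0},
    {"linear": [0, 0, 0], "spin": 0},
    {"linear": [0, 0, 0], "spin": 0},
  ],
  claw=5,
)

```text
time: 15.85
tool_pos: [0.5781, -0.0371, 0.0518]
ee_rot: [3.142, 0.001, 3.141]
wrist_force: [0.2, -0.3, -0.1]
width: 0.0495
```

Request:
play_rows(
  rows=[
    {"linear": [0, 0, -2], "spin": 0},
    {"linear": [0, 0, -3], "spin": 0},
    {"linear": [0, 0, -3], "spin": 0},
    {"linear": [0, 0, -3], "spin": 0},
    {"linear": [0, 0, -2], "spin": 0},
    {"linear": [0, 0, 0], "spin": 0},
    {"linear": [0, 0, 0], "spin": 0},
    {"linear": [0, 0, 0], "spin": 0},
  ],
)

```text
time: 16.52
tool_pos: [0.5773, -0.037, 0.18]
ee_rot: [3.141, -0.002, 3.141]
wrist_force: [-1.3, 0.7, -0.5]
width: 0.0501
```

Run:
```python
from h import *
o=robot.get_obs();print(o['time'],o['tool_pos'],o['ee_rot'],o['width'],o['wrist_force'])
p=eyes.snapshot('wrist')
cv2.imwrite('pics/w7.png',rect(p,.645,.16,.028,2500,700,400,o))
cv2.imwrite('pics/w7raw.png',p['frame'][:,:,::-1])
f=cv2.cvtColor(p['frame'],cv2.COLOR_RGB2HSV)
m=(((f[:,:,0]<8)|(f[:,:,0]>172))&(f[:,:,1]>150)&(f[:,:,2]>60)).astype(np.uint8)
n,l,st,ce=cv2.connectedComponentsWithStats(m)
for i in range(1,n):
    if st[i,4]>60: print('red',st[i],ce[i],p2w(p,ce[i],.094,o))
print('knob expected',w2p(p,[.5778-.022,-.0375+.07+.081,.094],o))
```

```text
16.5167 [ 0.5772648  -0.03699957  0.17995886] [ 3.14112036e+00 -2.19224058e-03  3.14143964e+00] 0.050110643354642936 [-1.26779555  0.7172354  -0.47164911]
red [486 199  27  24 498] [499.08232932 210.65060241] [[0.55420695 0.1133131  0.094     ]]
knob expected [[499.06746954 212.53682552]]
```

View pics/w7.png

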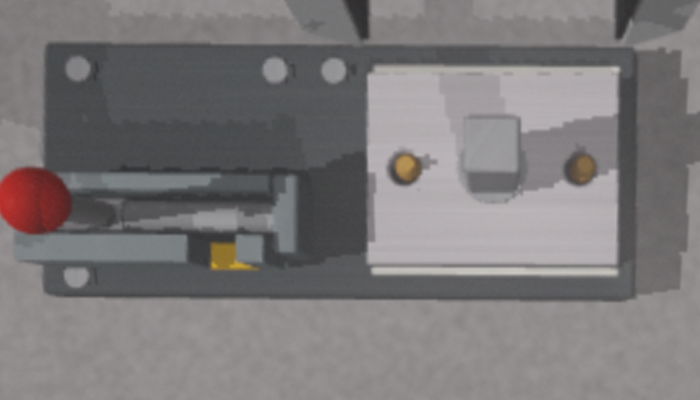

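The plate is seated flat, with both pins protruding through the holes at (405,167) and (581,168). The knob at (499,211) gives (0.555, 0.1133), as predicted. I'm moving over the knob.

Request:
play_rows(
  rows=[
    {"linear": [0.2, 1.2, 0], "spin": 0},
    {"linear": [0.3, 2.3, 0], "spin": 0},
    {"linear": [0.4, 2.6, 0], "spin": 0},
    {"linear": [0.4, 2.6, 0], "spin": 0},
    {"linear": [0.4, 2.6, 0], "spin": 0},
    {"linear": [0.3, 2.4, 0], "spin": 0},
    {"linear": [0.2, 1.35, 0], "spin": 0},
    {"linear": [0, 0, 2], "spin": 0},
    {"linear": [0, 0, 0], "spin": 0},
    {"linear": [0, 0, 0], "spin": 0},
    {"linear": [0, 0, 0], "spin": 0},
  ],
)

```text
time: 17.48
tool_pos: [0.5557, 0.113, 0.1612]
ee_rot: [-3.141, -0.001, 3.141]
wrist_force: [0.2, -0.8, 0.3]
width: 0.0501
```

Run:
```python
from h import *
o=robot.get_obs();print(o['time'],o['tool_pos'],o['ee_rot'],o['width'],go(o,[.5555,.1135,.089],np.pi))
p=eyes.snapshot('wrist')
f=cv2.cvtColor(p['frame'],cv2.COLOR_RGB2HSV)
m=(((f[:,:,0]<8)|(f[:,:,0]>172))&(f[:,:,1]>150)&(f[:,:,2]>60)).astype(np.uint8)
n,l,st,ce=cv2.connectedComponentsWithStats(m)
for i in range(1,n):
    if st[i,4]>60: print('red',st[i],ce[i],p2w(p,ce[i],.094,o),'box centre',p2w(p,st[i,:2]+st[i,2:4]/2-.5,.094,o))
```

```text
17.4833 [0.55573629 0.11301272 0.16118015] [-3.14135239e+00 -1.17097003e-03  3.14080862e+00] 0.0501294370478204 (array([0.02, 0.05, 7.22]), np.float64(-0.04))
red [306 228  26  27 528] [318.27272727 241.25189394] [[0.55436651 0.11224241 0.094     ]] box centre [[0.55415932 0.11242386 0.094     ]]
red [370 402  19  17 242] [379.2107438  410.18595041] [[0.71266054 0.16738848 0.094     ]] box centre [[0.71246213 0.16718896 0.094     ]]
```

Request:
play_rows(
  rows=[
    {"linear": [0.06, 0, 1.5], "spin": 0},
    {"linear": [0, 0, 2.2], "spin": 0},
    {"linear": [0, 0, 2], "spin": 0},
    {"linear": [0, 0, 1], "spin": 0},
    {"linear": [0, 0, 0.5], "spin": 0},
    {"linear": [0, 0, 0], "spin": 0},
    {"linear": [0, 0, 0], "spin": 0},
  ],
)

```text
time: 18.12
tool_pos: [0.5561, 0.1132, 0.0906]
ee_rot: [3.141, 0.002, 3.141]
wrist_force: [-0.6, -0.2, 0.1]
width: 0.05
```

Request:
play_rows(
  rows=[
    {"linear": [0, 0, 0], "spin": 0},
    {"linear": [0, 0, 0], "spin": 0},
    {"linear": [0, 0, 0], "spin": 0},
    {"linear": [0, 0, 0], "spin": 0},
    {"linear": [0, 0, 0], "spin": 0},
    {"linear": [0, 0, 0], "spin": 0},
    {"linear": [0, 0, 0], "spin": 0},
    {"linear": [0, 0, 0], "spin": 0},
    {"linear": [0, 0, 0], "spin": 0},
    {"linear": [0, 0, 0], "spin": 0},
  ],
  claw=0,
)

```text
time: 18.95
tool_pos: [0.5553, 0.1134, 0.0894]
ee_rot: [3.142, -0.0, 3.141]
wrist_force: [0.4, -0.3, -0.2]
width: 0.0008
```

The jaws closed on nothing, so I need a look.

Run:
```python
from h import *
p=eyes.snapshot('side');o=robot.get_obs()
a=cv2.resize(p['frame'][200:340,270:430,::-1],(640,560),interpolation=cv2.INTER_CUBIC)
cv2.imwrite('pics/s8.png',a)
for n in ['wrist','side']:
    p=eyes.snapshot(n)
    f=cv2.cvtColor(p['frame'],cv2.COLOR_RGB2HSV)
    m=(((f[:,:,0]<8)|(f[:,:,0]>172))&(f[:,:,1]>150)&(f[:,:,2]>60)).astype(np.uint8)
    k,l,st,ce=cv2.connectedComponentsWithStats(m)
    for i in range(1,k):
        if st[i,4]>15: print(n,st[i],ce[i],p2w(p,ce[i],.094,o))
    print(w2p(p,[.5558,.1135,.094],o),w2p(p,o['tool_pos'],o))
```

```text
wrist [300 254  35  24 415] [316.75180723 263.07951807] [[0.54911269 0.11190787 0.094     ]]
[[319.43193937 273.7397112 ]] [[319.21507307 270.59599645]]
side [319 226   8   8  53] [322.58490566 229.67924528] [[0.55388467 0.11578292 0.094     ]]
side [383 231   8   3  21] [386.33333333 232.04761905] [[0.7010716  0.05119894 0.094     ]]
[[323.60045119 229.94886055]] [[323.44828538 231.58288898]]
```

View pics/s8.png

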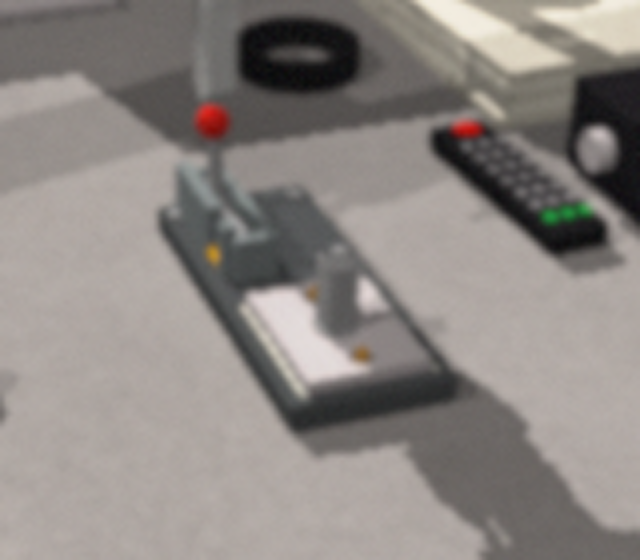

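The side view shows the knob upright and undisturbed at (323,230), with no finger in front of it. I'll make one composite close view of it.

Run:
```python
from h import *
o=robot.get_obs();print(o['time'],o['tool_pos'],o['ee_rot'],o['width'],o['wrist_force'],o['joint_positions'])
s=eyes.snapshot('side')['frame'][110:260,270:370,::-1]
w=eyes.snapshot('wrist')['frame'][200:350,250:390,::-1]
t=eyes.snapshot('top');q=w2p(t,[.5558,.1135,.094])[0].astype(int);print(q)
t=t['frame'][q[1]-40:q[1]+40,q[0]-40:q[0]+40,::-1]
R=lambda a,k:cv2.resize(a,None,fx=k,fy=k,interpolation=cv2.INTER_CUBIC)
c=np.zeros((560,800,3),np.uint8)
a=R(s,3.7);b=R(w,3);c[:a.shape[0],:a.shape[1]]=a;c[:b.shape[0],375:375+b.shape[1]]=b[:, :425]
np.copyto(c[-110:,375:485],cv2.resize(t,(110,110)))
cv2.imwrite('pics/c9.png',c)
```

```text
19.1 [0.5553917  0.11336956 0.08947732] [3.14150712e+00 2.35016141e-05 3.14137723e+00] 0.00022507587595459275 [-0.24536073 -0.20819671 -0.47710532] [ 1.01286932e-01  1.61618320e-01  1.47760280e+00  8.29079957e-05
  1.50233949e+00 -1.46929964e+00]
[282 227]
```

View pics/c9.png

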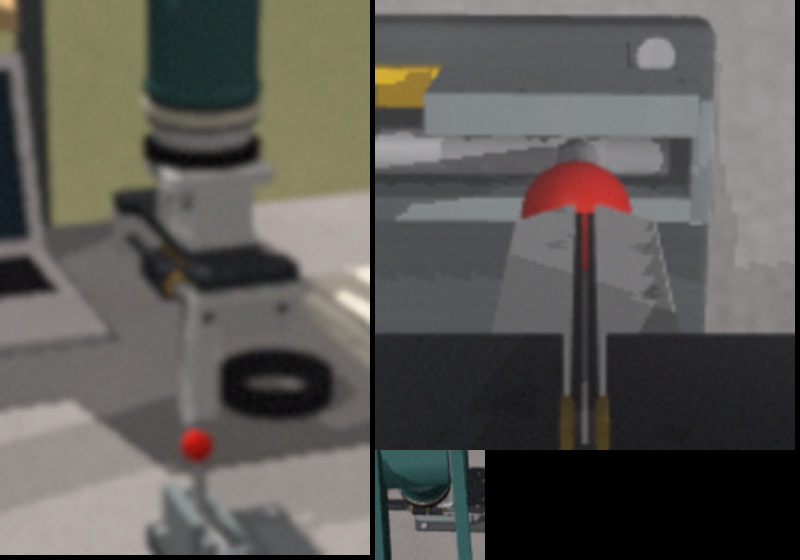

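The composite shows the closed fingertips just above the ball: side crop tips at y≈420 with the ball top at 428, and in the wrist crop the fingers overlap the ball. The tips are therefore higher than the stated 14 mm ahead of the TCP. I'll check this numerically.

Run:
```python
from h import *
print([a for a in dir(robot) if a[0]!='_'],getattr(robot,'nose_length',None))
o=robot.get_obs();p=eyes.snapshot('wrist');print(np.array(p['mount']).round(3))
s=eyes.snapshot('side')
T=o['tool_pos']
for d in (-.02,-.014,-.007,0,.007,.014,.02,.026):
    P=T+[-.008,0,d];Q=T+[.0,0,d]
    print(d,w2p(p,P,o).round(1),w2p(p,Q,o).round(1),w2p(s,Q+[0,0,0]).round(1))
print('ball top',w2p(s,[.5558,.1135,.105]).round(1), 'tips seen side', 270+200/3.7,110+420/3.7,' wrist', 250+(585-375)/3,200+210/3)
```

```text
['IKError', 'close_job', 'get_obs', 'nose_length'] 0.014
[[ 0.    -0.97  -0.243  0.07 ]
 [ 1.     0.     0.001 -0.   ]
 [-0.001 -0.243  0.97  -0.201]
 [ 0.     0.     0.     1.   ]]
-0.02 [[319.2 249.1]] [[319.2 260.7]] [[323.4 238.6]]
-0.014 [[319.2 251.6]] [[319.2 263.5]] [[323.4 236.5]]
-0.007 [[319.2 254.7]] [[319.2 266.9]] [[323.4 234. ]]
0 [[319.2 258.1]] [[319.2 270.6]] [[323.4 231.6]]
0.007 [[319.2 261.6]] [[319.2 274.5]] [[323.5 229.1]]
0.014 [[319.2 265.4]] [[319.2 278.7]] [[323.5 226.6]]
0.02 [[319.2 268.8]] [[319.2 282.5]] [[323.5 224.5]]
0.026 [[319.2 272.5]] [[319.2 286.6]] [[323.5 222.3]]
ball top [[323.6 226. ]] tips seen side 324.05405405405406 223.5135135135135  wrist 320.0 270.0
```

Both cameras put the fingertips about 22 mm above the reported TCP, not 14 mm below it. That also explains the first slip. I'll use tip z = TCP + 22 mm: raise, open, and regrip with the TCP at about 0.058.

Request:
play_rows(
  rows=[
    {"linear": [0, 0, -1], "spin": 0},
    {"linear": [0, 0, -1.5], "spin": 0},
    {"linear": [0, 0, 0], "spin": 0},
    {"linear": [0, 0, 0], "spin": 0},
    {"linear": [0, 0, 0], "spin": 0},
    {"linear": [0, 0, 0], "spin": 0},
    {"linear": [0, 0, 0], "spin": 0},
    {"linear": [0, 0, 0], "spin": 0},
  ],
  claw=5,
)

```text
time: 20.02
tool_pos: [0.5549, 0.1134, 0.1138]
ee_rot: [-3.142, -0.001, 3.141]
wrist_force: [0.3, 0.5, 0.2]
width: 0.0488
```

Request:
play_rows(
  rows=[
    {"linear": [0, 0, 1], "spin": 0},
    {"linear": [0, 0, 1.5], "spin": 0},
    {"linear": [0, 0, 1.2], "spin": 0},
    {"linear": [0, 0, 1.0], "spin": 0},
    {"linear": [0, 0, 0.7], "spin": 0},
    {"linear": [0, 0, 0.3], "spin": 0},
    {"linear": [0, 0, 0], "spin": 0},
  ],
)

```text
time: 20.6
tool_pos: [0.5547, 0.1133, 0.0563]
ee_rot: [-3.141, -0.002, 3.141]
wrist_force: [0.6, 0.5, -0.2]
width: 0.0497
```

Request:
play_rows(
  rows=[
    {"linear": [0, 0, 0], "spin": 0},
    {"linear": [0, 0, 0], "spin": 0},
    {"linear": [0, 0, 0], "spin": 0},
    {"linear": [0, 0, 0], "spin": 0},
    {"linear": [0, 0, 0], "spin": 0},
    {"linear": [0, 0, 0], "spin": 0},
    {"linear": [0, 0, 0], "spin": 0},
    {"linear": [0, 0, 0], "spin": 0},
    {"linear": [0, 0, 0], "spin": 0},
  ],
  claw=0,
)

```text
time: 21.35
tool_pos: [0.5559, 0.113, 0.0581]
ee_rot: [-3.141, 0.001, 3.141]
wrist_force: [-0.7, -2.8, 3.2]
width: 0.0203
```

The ball is gripped (about −2 mm width offset, as with the stud). I'm sliding the bolt in −y.

Request:
play_rows(
  rows=[
    {"linear": [0, -0.3, 0], "spin": 0},
    {"linear": [0, -0.5, 0], "spin": 0},
    {"linear": [0, -0.6, 0], "spin": 0},
    {"linear": [0, -0.6, 0], "spin": 0},
    {"linear": [0, -0.6, 0], "spin": 0},
    {"linear": [0, -0.5, 0], "spin": 0},
    {"linear": [0, -0.5, 0], "spin": 0},
    {"linear": [0, -0.4, 0], "spin": 0},
    {"linear": [0, 0, 0], "spin": 0},
    {"linear": [0, 0, 0], "spin": 0},
  ],
)

```text
time: 22.18
tool_pos: [0.5555, 0.0722, 0.0581]
ee_rot: [-3.141, 0.001, 3.141]
wrist_force: [-1.0, -0.4, 6.6]
width: 0.0204
```

Request:
play_rows(
  rows=[
    {"linear": [0, -0.3, 0], "spin": 0},
    {"linear": [0, -0.2, 0], "spin": 0},
    {"linear": [0, -0.2, 0], "spin": 0},
    {"linear": [0, -0.05, 0], "spin": 0},
    {"linear": [0, 0, 0], "spin": 0},
    {"linear": [0, 0, 0], "spin": 0},
  ],
)

```text
time: 22.68
tool_pos: [0.5555, 0.0653, 0.0581]
ee_rot: [3.141, 0.001, 3.141]
wrist_force: [-0.5, 1.7, 4.8]
width: 0.0199
```

```bash
cat > k.py <<'E'
from h import *
def red(n,z,A=15):
    o=robot.get_obs();p=eyes.snapshot(n)
    f=cv2.cvtColor(p['frame'],cv2.COLOR_RGB2HSV)
    m=(((f[:,:,0]<8)|(f[:,:,0]>172))&(f[:,:,1]>150)&(f[:,:,2]>60)).astype(np.uint8)
    k,l,st,ce=cv2.connectedComponentsWithStats(m)
    for i in range(1,k):
        if st[i,4]>A: print(n,st[i],ce[i].round(1),p2w(p,ce[i],z,o)[0].round(4))
    return p,o
E
python3 - <<'E'
from k import *
p,o=red('wrist',.094);red('side',.094)
print(o['tool_pos'],o['width'],o['wrist_force'])
for d in (0,.042,.048): print(d,w2p(p,[.5558,.1135-d,.094],o))
E
```

```text
wrist [ 300  270   40   43 1381] [319.6 291.3] [0.5541 0.0655 0.094 ]
side [383 231   8   3  21] [386.3 232. ] [0.7011 0.0512 0.094 ]
[0.55549899 0.06531872 0.05813583] 0.019877894619145256 [-0.45784303  1.68056112  4.83754671]
0 [[413.62014727 294.34730541]]
0.042 [[331.33606971 294.38894797]]
0.048 [[319.57909437 294.39489797]]
```

The bolt is at 0.048 (knob column 319.6, as predicted for the end stop). Now I'm turning the handle along its 58 mm arc, first half.

Request:
play_rows(
  rows=[
    {"linear": [0.46, 0, 0.02], "spin": 0},
    {"linear": [0.45, 0, 0.05], "spin": 0},
    {"linear": [0.44, 0, 0.09], "spin": 0},
    {"linear": [0.44, 0, 0.12], "spin": 0},
    {"linear": [0.42, 0, 0.16], "spin": 0},
    {"linear": [0.42, 0, 0.19], "spin": 0},
    {"linear": [0.39, 0, 0.23], "spin": 0},
    {"linear": [0.38, 0, 0.25], "spin": 0},
    {"linear": [0.35, 0, 0.28], "spin": 0},
    {"linear": [0.34, 0, 0.31], "spin": 0},
    {"linear": [0, 0, 0], "spin": 0},
  ],
)

```text
time: 23.7
tool_pos: [0.5127, 0.0657, 0.0395]
ee_rot: [-3.141, -0.003, 3.141]
wrist_force: [-0.1, -0.5, 0.9]
width: 0.0203
```

Run:
```python
from k import *
p,o=red('wrist',.036+.041)
print(o['tool_pos'],o['width'],o['wrist_force'])
for a in (0,.3,.785): print(a,w2p(p,[.5558-.058*np.sin(a),.0655,.036+.058*np.cos(a)],o))
```

```text
wrist [ 300  284   40   42 1310] [319.4 305.1] [0.5183 0.0658 0.077 ]
[0.51272583 0.06571783 0.03945846] 0.02031782855621184 [-0.1026451  -0.48975932  0.90928605]
0 [[318.71045134 391.06909354]]
0.3 [[318.71291617 356.77636721]]
0.785 [[318.75484672 298.75871451]]
```

The handle follows to about 45°. Second half next.

Request:
play_rows(
  rows=[
    {"linear": [0.31, 0, 0.34], "spin": 0},
    {"linear": [0.28, 0, 0.35], "spin": 0},
    {"linear": [0.25, 0, 0.38], "spin": 0},
    {"linear": [0.23, 0, 0.39], "spin": 0},
    {"linear": [0.19, 0, 0.42], "spin": 0},
    {"linear": [0.16, 0, 0.42], "spin": 0},
    {"linear": [0.12, 0, 0.44], "spin": 0},
    {"linear": [0.09, 0, 0.44], "spin": 0},
    {"linear": [0.05, 0, 0.45], "spin": 0},
    {"linear": [0.02, 0, 0.46], "spin": 0},
    {"linear": [0, 0, 0], "spin": 0},
    {"linear": [0, 0, 0], "spin": 0},
  ],
)

```text
time: 24.75
tool_pos: [0.4966, 0.0659, -0.0015]
ee_rot: [3.141, -0.002, 3.141]
wrist_force: [-3.3, -1.3, -0.4]
width: 0.0208
```

Run:
```python
from k import *
p,o=red('wrist',.036)
print(o['time'],o['tool_pos'],o['width'],o['wrist_force'])
for a in (1.2,1.35,1.57): print(a,w2p(p,[.5558-.058*np.sin(a),.0655,.036+.058*np.cos(a)],o))
```

```text
wrist [ 299  286   42   44 1423] [318.9 308.2] [0.5039 0.0657 0.036 ]
24.75 [ 0.49661238  0.06590381 -0.00153114] 0.02076235848442951 [-3.34930706 -1.25022209 -0.37845715]
1.2 [[318.32433558 324.08194368]]
1.35 [[318.36453807 310.76101515]]
1.57 [[318.42131326 297.18270762]]
```

The row offset suggests the ball may have slipped up a bit in the jaws (about 1.35–1.45 rad). I'll press down a few mm more.

Request:
play_rows(
  rows=[
    {"linear": [0, 0, 0.2], "spin": 0},
    {"linear": [0, 0, 0.2], "spin": 0},
    {"linear": [0, 0, 0.2], "spin": 0},
    {"linear": [0, 0, 0], "spin": 0},
    {"linear": [0, 0, 0], "spin": 0},
  ],
)

```text
time: 25.22
tool_pos: [0.4969, 0.0659, -0.0067]
ee_rot: [3.142, -0.001, 3.141]
wrist_force: [-3.5, -0.4, 1.0]
width: 0.0201
```

Request:
play_rows(
  rows=[
    {"linear": [0, 0, 0], "spin": 0},
    {"linear": [0, 0, 0], "spin": 0},
    {"linear": [0, 0, 0], "spin": 0},
    {"linear": [0, 0, 0], "spin": 0},
    {"linear": [0, 0, 0], "spin": 0},
    {"linear": [0, 0, 0], "spin": 0},
  ],
  claw=4.5,
)

```text
time: 25.72
tool_pos: [0.4979, 0.066, -0.0062]
ee_rot: [3.141, 0.001, 3.141]
wrist_force: [-0.0, -1.0, 0.4]
width: 0.045
```

Request:
play_rows(
  rows=[
    {"linear": [0, 0, -1], "spin": 0},
    {"linear": [0, 0, -2], "spin": 0},
    {"linear": [0, 0, -3], "spin": 0},
    {"linear": [0, 0, -3], "spin": 0},
    {"linear": [0, 0, -3], "spin": 0},
    {"linear": [0, 0, -2], "spin": 0},
    {"linear": [0, 0, 0], "spin": 0},
    {"linear": [0, 0, 0], "spin": 0},
    {"linear": [0, 0, 0], "spin": 0},
  ],
)

```text
time: 26.47
tool_pos: [0.4968, 0.0659, 0.1327]
ee_rot: [3.142, -0.001, 3.141]
wrist_force: [-0.7, -0.1, 0.1]
width: 0.0449
```

Run:
```python
from k import *
p,o=red('wrist',.036);s,_=red('side',.036)
print(o['time'],o['tool_pos'],o['width'],o['wrist_force'])
for a in (1.2,1.35,1.45,1.57): 
    P=[.5558-.058*np.sin(a),.0655,.036+.058*np.cos(a)];print(a,w2p(p,P,o),w2p(s,P))
f=cv2.cvtColor(p['frame'],cv2.COLOR_RGB2HSV)
m=((f[:,:,0]>10)&(f[:,:,0]<30)&(f[:,:,1]>110)&(f[:,:,2]>40)).astype(np.uint8)
n,l,st,ce=cv2.connectedComponentsWithStats(m)
for i in range(1,n):
    if st[i,4]>15: print('brass',st[i],ce[i].round(1))
print(w2p(p,[[.5778,-.0025,.034],[.5778,-.0725,.034]],o))
```

```text
wrist [311 227  21  23 362] [320.8 238. ] [0.4999 0.0673 0.036 ]
side [383 231   8   3  21] [386.3 232. ] [0.7576 0.154  0.036 ]
side [305 258   7   7  40] [308.  260.7] [0.5008 0.0742 0.036 ]
26.4667 [0.49679257 0.06588174 0.13267488] 0.04494469192180663 [-0.65475272 -0.12508765  0.08471738]
1.2 [[318.74978228 246.161124  ]] [[309.38971952 254.88067045]]
1.35 [[318.76177604 240.71772302]] [[308.43076867 257.98993506]]
1.45 [[318.7698206  237.98636397]] [[308.0664865  260.06622307]]
1.57 [[318.77936514 235.65060552]] [[307.92403594 262.52581503]]
brass [ 236    0   57   94 2818] [262.1  43.3]
brass [ 527    0  113  100 9277] [579.1  46.8]
brass [311 274   3  12  28] [312.2 278.9]
brass [325 274   6  12  66] [327.7 279.7]
brass [200 332  24  72 861] [208.9 368.3]
brass [416 332  24  72 860] [430.1 368.4]
brass [ 157  421  405   19 4808] [388.3 431.9]
[[246.67606822 317.69860247]
 [172.4135917  317.7004909 ]]
```

The side camera gives about 1.48 rad and the wrist about 1.45. For margin, I'll press the knob onto its stop with closed fingers from above.

Request:
play_rows(
  rows=[
    {"linear": [0, 0, 1], "spin": 0},
    {"linear": [0, 0, 1.5], "spin": 0},
    {"linear": [0, 0, 1.5], "spin": 0},
    {"linear": [0, 0, 1], "spin": 0},
    {"linear": [0, 0, 0], "spin": 0},
    {"linear": [0, 0, 0], "spin": 0},
    {"linear": [0, 0, 0], "spin": 0},
    {"linear": [0, 0, 0], "spin": 0},
  ],
  claw=0,
)

```text
time: 27.23
tool_pos: [0.4982, 0.066, 0.0845]
ee_rot: [3.141, 0.002, 3.141]
wrist_force: [-0.5, 0.3, -0.2]
width: 0.0002
```

Request:
play_rows(
  rows=[
    {"linear": [0, 0, 1.5], "spin": 0},
    {"linear": [0, 0, 1.5], "spin": 0},
    {"linear": [0, 0, 1], "spin": 0},
    {"linear": [0, 0, 0.7], "spin": 0},
    {"linear": [0, 0, 0.5], "spin": 0},
    {"linear": [0, 0, 0.3], "spin": 0},
    {"linear": [0, 0, 0], "spin": 0},
    {"linear": [0, 0, 0], "spin": 0},
  ],
)

```text
time: 27.9
tool_pos: [0.4979, 0.0659, 0.0291]
ee_rot: [3.141, 0.001, 3.141]
wrist_force: [-0.4, 0.2, 0.3]
width: 0.0001
```

Request:
play_rows(
  rows=[
    {"linear": [0, 0, 0.2], "spin": 0},
    {"linear": [0, 0, 0.2], "spin": 0},
    {"linear": [0, 0, 0.2], "spin": 0},
    {"linear": [0, 0, 0], "spin": 0},
  ],
)

```text
time: 28.23
tool_pos: [0.4982, 0.0659, 0.0252]
ee_rot: [3.142, 0.002, 3.141]
wrist_force: [-4.6, 0.0, 10.6]
width: 0.0006
```

Request:
play_rows(
  rows=[
    {"linear": [0, 0, 0.15], "spin": 0},
    {"linear": [0, 0, 0.15], "spin": 0},
    {"linear": [0, 0, 0], "spin": 0},
  ],
)

```text
time: 28.48
tool_pos: [0.4983, 0.0659, 0.0244]
ee_rot: [-3.142, 0.002, -3.142]
wrist_force: [-8.3, -0.6, 20.5]
width: 0.0002
```

Request:
play_rows(
  rows=[
    {"linear": [0, 0, 0.15], "spin": 0},
    {"linear": [0, 0, 0.15], "spin": 0},
    {"linear": [0, 0, 0], "spin": 0},
  ],
)

```text
time: 28.73
tool_pos: [0.4984, 0.0659, 0.0236]
ee_rot: [-3.141, 0.003, -3.142]
wrist_force: [-13.5, -0.7, 30.6]
width: 0.0001
```

The force climbs steeply to 30 N with no further travel, so the handle is on its stop. I'm backing off and checking.

Request:
play_rows(
  rows=[
    {"linear": [0, 0, -0.8], "spin": 0},
    {"linear": [0, 0, -2], "spin": 0},
    {"linear": [0, 0, -3], "spin": 0},
    {"linear": [0, 0, -3], "spin": 0},
    {"linear": [0, 0, -3], "spin": 0},
    {"linear": [0, 0, -3], "spin": 0},
    {"linear": [0, 0, -2], "spin": 0},
    {"linear": [0, 0, 0], "spin": 0},
    {"linear": [0, 0, 0], "spin": 0},
    {"linear": [0, 0, 0], "spin": 0},
  ],
)

```text
time: 29.57
tool_pos: [0.4968, 0.0659, 0.1831]
ee_rot: [3.142, -0.002, 3.141]
wrist_force: [0.1, -0.3, -0.3]
width: 0.0003
```

Run:
```python
from k import *
p,o=red('wrist',.036);s,_=red('side',.036)
print(o['time'],o['tool_pos'],o['width'],o['wrist_force'])
for a in (1.35,1.45,1.57): 
    P=[.5558-.058*np.sin(a),.0655,.036+.058*np.cos(a)];print(a,w2p(p,P,o),w2p(s,P))
f=cv2.cvtColor(s['frame'],cv2.COLOR_RGB2HSV)
m=((f[:,:,0]>10)&(f[:,:,0]<30)&(f[:,:,1]>110)&(f[:,:,2]>40)).astype(np.uint8)
n,l,st,ce=cv2.connectedComponentsWithStats(m)
for i in range(1,n):
    if 280<ce[i,0]<400 and 200<ce[i,1]<340: print('brass',st[i],ce[i].round(1))
print(w2p(s,[[.5778,-.0025,.033],[.5778,-.0725,.033]]))
for d in finder.silhouettes(s,'plate_a'):
    if 300<d['box'][0]<400 and d['box'][1]<320:
        c=max(cv2.findContours(d['pixels'].astype(np.uint8),0,2)[0],key=len)[:,0];print(d['conf'],np.round(d['box']))
print('plate corners seated',w2p(s,[[.5778+a*.038,-.0375+b*.05,.028] for a in(-1,1) for b in(-1,1)]).round(1).tolist(),'stud top',w2p(s,[.5778,-.0375,.073]).round(1))
```

```text
wrist [311 216  19  19 264] [320.5 225.3] [0.4988 0.0672 0.036 ]
side [383 231   8   3  21] [386.3 232. ] [0.7576 0.154  0.036 ]
side [305 259   7   7  40] [307.9 261.8] [0.4989 0.0689 0.036 ]
29.5667 [0.49681337 0.06587174 0.18310382] 0.000340238621844559 [ 0.11113661 -0.31028696 -0.27575437]
1.35 [[318.83707005 228.2721718 ]] [[308.43076867 257.98993506]]
1.45 [[318.84285716 226.11806974]] [[308.0664865  260.06622307]]
1.57 [[318.84977574 224.33080854]] [[307.92403594 262.52581503]]
brass [322 262   3   4  10] [323.  263.5]
brass [359 287   3   3   7] [360.  288.3]
[[348.41588501 271.70652172]
 [360.2649595  286.97806734]]
0.96 [354. 278.  41.  37.]
0.65 [320. 263.  25.  10.]
plate corners seated [[347.3, 295.5], [331.4, 273.1], [378.1, 289.3], [360.3, 267.8]] stud top [[354.9 264.4]]
```

The handle is now at about 1.54 rad on its stop. Last check: the plate from above.

Request:
play_rows(
  rows=[
    {"linear": [0, -1, 0], "spin": 0},
    {"linear": [0.5, -2.5, 0], "spin": 0},
    {"linear": [0.5, -3, 0], "spin": 0},
    {"linear": [0.5, -3, 0], "spin": 0},
    {"linear": [0.5, -3, 0], "spin": 0},
    {"linear": [0.5, -3, 0], "spin": 0},
    {"linear": [0, -2, 0], "spin": 0},
    {"linear": [0, -1, 0], "spin": 0},
    {"linear": [0, 0, 0], "spin": 0},
    {"linear": [0, 0, 0], "spin": 0},
    {"linear": [0, 0, 0], "spin": 0},
  ],
)

```text
time: 30.63
tool_pos: [0.4724, -0.1182, 0.1843]
ee_rot: [3.141, -0.0, -3.141]
wrist_force: [0.5, -0.3, 0.7]
width: 0.0004
```

Run:
```python
from k import *
p,o=red('wrist',.036);print(o['time'],o['tool_pos'],o['wrist_force'])
f=cv2.cvtColor(p['frame'],cv2.COLOR_RGB2HSV)
m=((f[:,:,0]>10)&(f[:,:,0]<30)&(f[:,:,1]>110)&(f[:,:,2]>40)).astype(np.uint8)
n,l,st,ce=cv2.connectedComponentsWithStats(m)
for i in range(1,n):
    if st[i,4]>8: print('brass',st[i],ce[i].round(1),p2w(p,ce[i],.033,o)[0].round(4))
print('pins expected',w2p(p,[[.5778,-.0025,.034],[.5778,-.0725,.034]],o))
for n,q in (('wrist',p),('top',eyes.snapshot('top'))):
  for d in finder.silhouettes(q,'plate_a'):
    c=max(cv2.findContours(d['pixels'].astype(np.uint8),0,2)[0],key=len)[:,0].astype(float)
    r=cv2.minAreaRect((p2w(q,c,.028,o)[:,:2]*1000).astype(np.float32));print(n,d['conf'],np.round(r[0],1),np.round(r[1],1),round(r[2],1))
```

```text
wrist [487 239  21  19 309] [497.  248.1] [0.4991 0.0677 0.036 ]
30.6333 [ 0.47242709 -0.11820765  0.18430635] [ 0.47728516 -0.31053248  0.72445057]
brass [ 436   19   62  108 2119] [466.   72.9] [0.33  0.019 0.033]
brass [479 278   8   6  34] [482.9 280.2] [0.5358 0.0586 0.033 ]
brass [418 310   9  10  65] [422.2 314.3] [ 0.576 -0.004  0.033]
brass [311 333   5  71 314] [313.2 369.3] [ 0.6452 -0.1249  0.033 ]
brass [324 333   5  71 295] [325.6 368.2] [ 0.6437 -0.1105  0.033 ]
brass [438 374   3  23  35] [439.1 385.1] [0.6662 0.0224 0.033 ]
brass [  38  421  406   19 4835] [271.1 431.9] [ 0.7317 -0.1762  0.033 ]
pins expected [[423.6810203  316.23681656]
 [360.36096203 316.21051215]]
wrist 0.65 [ 491.2 -265.5] [72.2 97.6] 19.5
wrist 0.63 [554.6  31.7] [257.3 129.9] 89.4
wrist 0.62 [572.6 -36.6] [99.9 70.4] 89.9
top 0.92 [247.  416.7] [98.1 76.6] 16.8
top 0.89 [577.6 -38.2] [ 74.3 105.2] 1.1
top 0.56 [331.4 280. ] [97.2 73.8] 2.3
```

Everything agrees, so I'm handing in.

```bash
python3 -c "
from bench import robot
print(robot.close_job())"
```

```text
the job is handed in; nothing more can be done
None
```

I set plate_a, the plate with holes 70 mm apart, on the pins. I then slid the bolt across, turned its handle down into the notch, and handed the job in at about 31 s. No verdict was reported.

**Last checks**
- **Plate:** the top camera puts its centre at (0.5776, −0.038) against a seat of (0.5778, −0.0375), square to about 1°. A close view just after placing, before the bolt was slid, showed both pins through the holes.
- **Bolt:** it moved 48 mm, judged from the knob's position at its end stop.
- **Handle:** about 1.5 rad. A final push reached 30 N with no more travel, so it is on its stop.
- **Robot:** the gripper was clear of everything at hand-in. I kept the arm away from the remote, torch, mug and tape but did not measure their positions again at the end.

**What failed or disagreed**
- **Slipped grips:** the first grip on the stud slipped, and the first grip on the knob closed on air. Both cameras showed the fingertips about 22 mm above the reported TCP, not 14 mm below it as stated. After gripping lower, both held.
- **Handle stopped short:** after the first turn the handle stood at only about 1.45–1.48 rad, so I pressed it down to its stop.
- **Final view incomplete:** the last wrist view showed only one pin; I think the fingers hid the other. The wrist outline of the plate was also about 5 mm off in x, probably because the fingers cut it.

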